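# Open the watercolour tin for painting

### The arm

A 6-joint arm with a two-finger parallel gripper is mounted at the origin on a cart in front of the work surface, level with it; the furniture and walls round the work are solid. World frame = base frame: x ahead of the robot, y to its left, z up, the work surface at z = 0. Lengths are in mm, angles in rad, forces in N, time in s.
With the tool pointing down it reaches from about 300 to 775 mm from the base axis. Payload 14.6 kg.
Tool frame: the origin (TCP) lies at the very end of the fingers, on their centre line; the grasp point (between the pads) lies 19 mm behind it; z points along the fingers, y is the line along which they close (so a half turn about z gives the same grasp; the last joint's range is limited). The gripper opens to 94 mm and grips with 3 to 60 N. Pads are 16 mm wide; open, the fingers measure 119 mm over their backs; the gripper's body (75 mm by 177 mm) begins 78 mm behind the grasp point.
Start: joints at [-1.399, 0.3, 1.521, -0, 1.321, -0.067], TCP at [130.089, -534.384, 205.446] pointing down, gripper open.
Joint ranges: [-3.03, 3.03], [-0.79, 2.21], [0.23, 2.52], [-1.04, 4.18], [0, 3.07], [-2.55, 2.55]. Speed limits (rad/s): [2.22, 2.22, 2.57, 3.14, 3.14, 3.14].

### API

Orientations are given as [roll, pitch, yaw] about the fixed x, y, z axes, in that order (R = Rz(yaw) Ry(pitch) Rx(roll)).
In Python, from cell import manip gives the robot as it stands. The module is installed in compiled form; this text tells all that it offers.
- The arm moves only by the shell command python3 -m inch 'ROWS' [FORCE]. ROWS is JSON, a list of rows, each an object of numbers: "gripper": the opening, from 0 (shut) to 1 (fully open); "dx", "dy", "dz": the shift along the world's x, y, z in m; "wx", "wy", "wz": the turn, a rotation vector about the world's x, y, z in degrees. A call has exactly 5 rows; each row is the pose to reach, as a shift and turn from the pose commanded when the call began; what a row does not reach only later rows make up. A row lasts 1/12 s, in which the tool goes at most 41.7 mm and 7.16 degrees, less where a joint would pass 70% of its speed; a pose out of reach is approached as far as the arm can. A call with a gripper value outside its range is refused whole. The fingers move at their own pace and stop on an object; FORCE is the grip in N (left out, the last holds). Time passes only in rows, so rows that repeat a pose let the fingers close, or fill a call up. It gives the time, the measured TCP pose, the force, the opening and the grip force at its end, in the units of the state.
- manip.read_state(): the state, without advancing time (a new reading comes with each control period).
- manip.camera(name): name is "scene" or "top"; returns the picture (420x560x3 uint8, blue, green, red); there is no depth.
- manip.camera_info(name): a dict with "camera_matrix" (3x3 intrinsics, pixels), "R" (3x3) and "t" (3): a world point X has camera coordinates R X + t. Camera axes: x right, y down, z forward; pixel columns grow to the right and rows downward; lengths in mm; the calibration is good to about 2 mm. A picture is of the moment at which its call begins. camera_info takes no time and is no camera call.
- manip.sign_off(): hands the job in; it is judged then, once.
The state is a dict: "clock": time; "joints": joint angles; "qd": joint speeds; "effort": joint torques, N m; "eef_pos": TCP position; "eef_rot": TCP orientation; "wrist_force": force on the tool from outside, world axes, zero at the start; "moment": the same for the moment, N m; "finger_gap": finger opening in mm; "finger_force": force on a finger pad.
Only numpy, scipy, OpenCV 4.12 (cv2) and the standard library are available. Lean on these libraries where they do the work, as an engineer would, in place of code of your own. Each camera call takes 0.05 s, during which the arm holds its last target. There are 200 camera calls.

### The job

Make the closed black watercolour tin ready for painting: it faces to the right, and the clear jar stands so close behind its hinge that the lid cannot fall open. With the fingertips, first slide the jar away from the tin along the table, standing upright, until it is well clear of the lid's swing; then push the lid up by its steel front lip and over past upright, so that it drops back and rests fully open by its own weight, touching nothing behind it. Push only: lift neither jar nor tin, leave the tin where it stands and do not disturb the brush, the paint tube or the yoghurt pot.

Things in the scene. Friction and masses are not known exactly. Their poses are not given: they have to be found in the camera images.
- tin: flat black watercolour tin, loose, about 0.45 kg with lid. Closed it measures 93 mm along its x, 208 mm along its y and is 24 mm high. Origin: centre of its underside on the table; +x points to its rear (hinge side, roughly to the left as the robot sees it), -x to its front (lip side, roughly to the right), z up; its long y axis runs roughly towards the robot. The lower shell is 16 mm high and its front wall stands 46 mm in front of the origin.
- tin_lid (a joint): angle of the tin's lid in rad: 0 shut, about 1.57 upright, 2.06 fully open at the hinge's own stop. The hinge is nearly free and the lid weighs about 65 g, so gravity shuts it before upright and drops it open once it is past upright. The lid is a flat shell: its skin is 2 mm thick, with a rim 6 mm deep turned down all round.
- hinge (a point): middle of the lid's hinge line, which runs along the tin's y at the tin's rear edge; 44.8 mm behind the tin's origin and 16 mm above the table. The lid reaches from here 91 mm forward to its front rim, and its skin lies 6 to 8 mm above this line when shut. Fully open the lid leans back, the lip reaching 58 mm behind this line (about 42 mm behind it at the height of the jar's rim).
- lip_edge (a point): middle of the outer edge of the thumb lip on the lid's front rim: a thin bright steel tongue 70 mm wide that juts out 17 mm in front of the tin, 3 to 4 mm thick, so that a fingertip can reach under it and push it up; its underside is 21 mm above the table when shut. Moves with the lid.
- jar_center (a point): centre (39 mm above its base) of the empty clear plastic jar, an upright open cylinder 88 mm across and 78 mm high, loose, about 0.12 kg. It stands 4 to 8 mm behind the tin and must be clear of the lid's swing: at least about 50 mm of room behind the hinge line, or entirely beside the tin.
- jar: the same jar; origin at the centre of its underside, z up.
- brush: flat paint brush with blue handle, lying on the table beyond the far end of the tin, 212 mm long (along its y), 14 mm wide, 8 mm high; origin at its middle, on the table. Leave it alone.
- tube: squeezed green-capped paint tube lying on the table off the near end of the tin, 112 mm long (along its y), 38 mm wide, 25 mm high; origin at its middle, on the table. Leave it alone.
- yoghurt: yoghurt pot, 72 mm across and 71 mm high, standing beyond the far end of the tin, on its hinge side; origin at the centre of its underside. Leave it alone.
Mind the look-alikes: they are no part of the job. What is shaped like the jar but purple is not meant.

How it is judged:
By the outcome, as a careful person would: the job done as asked, in the order asked, and still so for the second after the job is handed in, with the robot touching nothing.
It also fails if it takes over 51 s, if anything falls off the work surface, if the arm or the gripper's body presses on something with over 40 N, if the wrist force passes 120 N, or if a joint passes its speed limit or range.

## Working session

There is one attempt and no reset: what is moved stays moved. The work goes in short steps, Python scripts to look and compute and a shell command to move; the robot and the scene stay as the last step left them, time stands still between calls to the robot, and variables do not carry over. Pictures are saved under pics/ and viewed, at most 10 in all, crops included, and the job is handed in when it is done.

```bash
mkdir -p pics
python3 - <<'E'
from cell import manip
import cv2,numpy as np
for n in("scene","top"):
    cv2.imwrite(f"pics/{n}0.png",manip.camera(n)); i=manip.camera_info(n); print(n,np.array(i["camera_matrix"]).round(1).tolist(),np.array(i["R"]).round(3).tolist(),np.array(i["t"]).round(1).tolist())
print(manip.read_state())
E
```

```text
scene [[497.8, 0.0, 276.4], [0.0, 497.8, 208.9], [0.0, 0.0, 1.0]] [[-0.809, -0.588, 0.014], [-0.435, 0.581, -0.688], [0.396, -0.563, -0.725]] [466.0, 258.0, 861.0]
top [[518.0, 0.0, 280.3], [0.0, 518.0, 206.8], [0.0, 0.0, 1.0]] [[-0.133, -0.991, 0.001], [-0.97, 0.13, -0.203], [0.201, -0.028, -0.979]] [118.3, 543.5, 1100.6]
{'clock': 0.1, 'joints': array([-1.39861535e+00,  3.00398444e-01,  1.52148543e+00, -1.61315643e-05,
        1.32069871e+00, -6.66108057e-02]), 'qd': array([-0.00080318, -0.00269222, -0.00028396,  0.00018696, -0.00036574,
        0.00158118]), 'effort': array([ 1.46904367e-03, -5.32643545e+01, -3.53284907e+01,  7.09875533e-02,
        2.35305307e-02, -6.17485557e-05]), 'eef_pos': array([ 130.04006515, -534.17765037,  204.96664854]), 'eef_rot': array([-3.14060388e+00, -5.02997952e-05,  2.38795760e-01]), 'wrist_force': array([0.04295118, 0.60337385, 0.63108824]), 'moment': array([ 0.03291293,  0.00653766, -0.0078357 ]), 'finger_force': 0.0, 'finger_gap': 93.87000710606364}
```

View pics/top0.png

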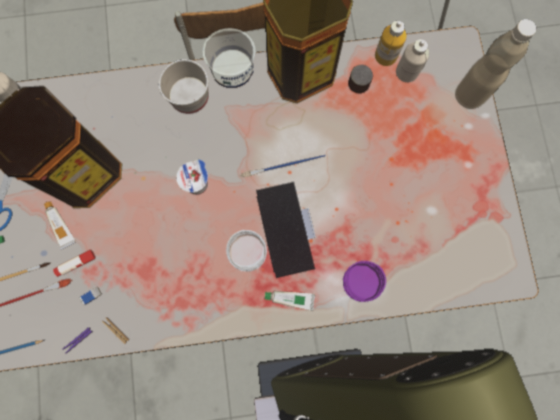

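View pics/scene0.png

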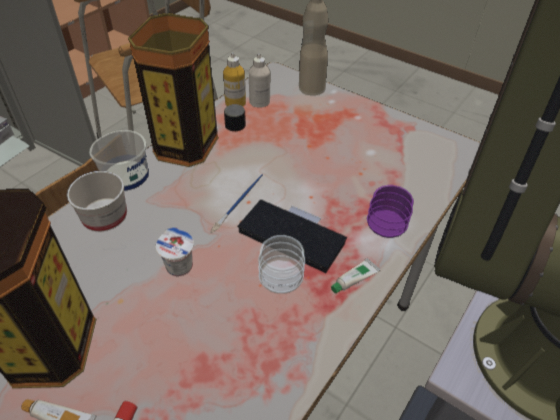

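The top view shows the tin with corners near (257,190), (294,183), (314,268) and (277,276), the lip near (308,223) and the clear jar near (246,251). The tube is at (289,300), the purple look-alike at (364,282), the pot at (192,176) and the brush at (288,165). I'll enlarge this area to measure it more exactly.

```bash
cat > h.py <<'E'
from cell import manip
import cv2,numpy as np
def cam(n):
    i=manip.camera_info(n); return [np.array(i[k],float) for k in("camera_matrix","R","t")]
def ray(n,u,v,z):
    K,R,t=cam(n); d=R.T@np.linalg.solve(K,[u,v,1]); c=-R.T@t.ravel(); return c+d*(z-c[2])/d[2]
def proj(n,X):
    K,R,t=cam(n); p=K@(R@np.asarray(X,float)+t.ravel()); return p[:2]/p[2]
def crop(n,u0,v0,w,h,s,out,img=None):
    im=manip.camera(n) if img is None else img
    cv2.imwrite(out,cv2.resize(im[v0:v0+h,u0:u0+w],None,fx=s,fy=s,interpolation=cv2.INTER_CUBIC))
E
python3 - <<'E'
from h import *
im=cv2.imread("pics/top0.png")
crop("top",170,150,200,150,4,"pics/c1.png",im)
# black tin mask
m=(im.max(2)<60).astype(np.uint8); m[:170]=0;m[285:]=0;m[:,:245]=0;m[:,330:]=0
c=max(cv2.findContours(m,0,1)[0],key=cv2.contourArea)
b=cv2.boxPoints(cv2.minAreaRect(c)); print(cv2.contourArea(c))
P=np.array([ray("top",*p,22) for p in b]); print(b.round(1).tolist(),P.round(1).tolist(),P.mean(0).round(1))
for k in range(4): print(np.linalg.norm(P[k]-P[k-1]).round(1), np.degrees(np.arctan2(*(P[k]-P[k-1])[1::-1])).round(1))
E
```

```text
3178.0
[[255.6999969482422, 191.39999389648438], [293.0, 182.60000610351562], [313.1000061035156, 267.79998779296875], [275.70001220703125, 276.5]] [[605.1, 95.7, 22.0], [614.4, 7.2, 22.0], [413.1, -10.2, 22.0], [404.8, 75.4, 22.0]] [509.4  42.   22. ]
201.2 5.8
89.0 -84.0
202.0 -175.1
86.0 95.5
```

View pics/c1.png

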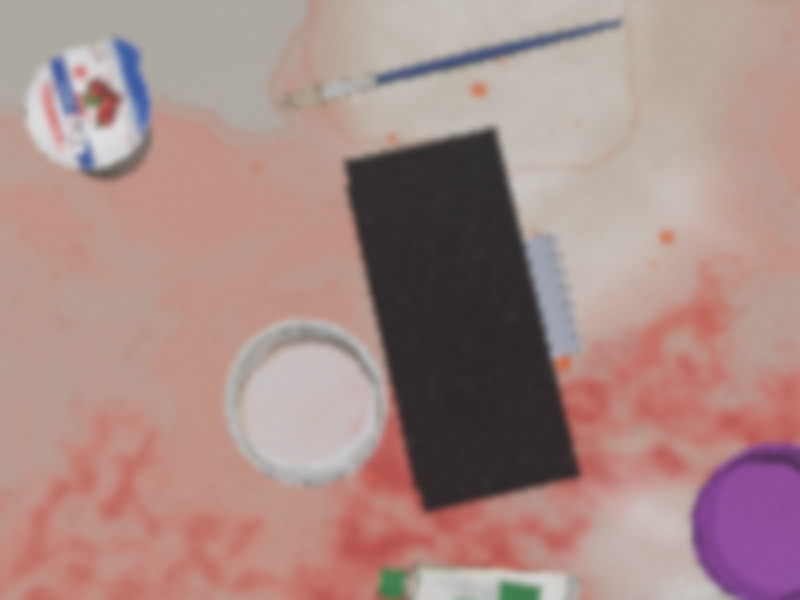

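Run:
```python
from h import *
from scipy.spatial.transform import Rotation as Ro
print("jar rim",ray("top",170+305/4,150+402/4,78),"R edge",ray("top",170+385/4,150+402/4,78),ray("top",170+305/4,150+320/4,78))
print("lip",[ray("top",170+u/4,150+v/4,24).round(1) for u,v in((552,233),(580,352),(566,293))])
print("purple",ray("top",364,279,78),"yog",ray("top",170+88/4,150+103/4,71),"tube",[ray("top",u,v,15).round(0) for u,v in((265,297),(312,301))])
print("lid corners",[ray("top",170+u/4,150+v/4,24).round(1) for u,v in((345,160),(495,127),(580,476),(427,511))])
# scene check of predicted
a=np.radians(5.4);rear=np.array([-np.sin(a),np.cos(a),0])
for X in([509,42,24],np.array([509,42,24])-63.5*rear): print(proj("scene",X))
s=manip.read_state();print(Ro.from_euler('xyz',s['eef_rot']).as_matrix().round(3))
```

```text
jar rim [464.41603147 131.00425967  78.        ] R edge [458.70559341  88.36865908  78.        ] [508.71867668 125.66811262  78.        ]
lip [array([549.2, -18.4,  24. ]), array([478.9, -24.2,  24. ]), array([513.6, -21.3,  24. ])]
purple [ 370.7390495  -109.98139626   78.        ] yog [647.50508187 231.23157251  71.        ] tube [array([364., 105.,  15.]), array([341.,   2.,  15.])]
lid corners [array([607.6,  93.9,  24. ]), array([615.6,   5.3,  24. ]), array([409.6, -14. ,  24. ]), array([401.7,  73.5,  24. ])]
[291.06266858 230.57126475]
[305.74132153 211.32315921]
[[ 0.972  0.237 -0.   ]
 [ 0.237 -0.972  0.001]
 [ 0.    -0.001 -1.   ]]
```

```bash
python3 -m inch '[{"dx":0.017,"dy":0.029,"wz":4.1,"gripper":0.43},{"dx":0.034,"dy":0.058,"wz":8.2,"gripper":0.43},{"dx":0.051,"dy":0.087,"wz":12.3,"gripper":0.43},{"dx":0.068,"dy":0.116,"wz":16.4,"gripper":0.43},{"dx":0.085,"dy":0.148,"wz":20.5,"gripper":0.43}]'
python3 -m inch '[{"dx":0.017,"dy":0.029,"wz":4.1,"gripper":0.43},{"dx":0.034,"dy":0.058,"wz":8.2,"gripper":0.43},{"dx":0.051,"dy":0.087,"wz":12.3,"gripper":0.43},{"dx":0.068,"dy":0.116,"wz":16.4,"gripper":0.43},{"dx":0.085,"dy":0.148,"wz":20.5,"gripper":0.43}]'
python3 -m inch '[{"dx":0.017,"dy":0.029,"wz":4.1,"gripper":0.43},{"dx":0.034,"dy":0.058,"wz":8.2,"gripper":0.43},{"dx":0.051,"dy":0.087,"wz":12.3,"gripper":0.43},{"dx":0.068,"dy":0.116,"wz":16.4,"gripper":0.43},{"dx":0.085,"dy":0.148,"wz":20.5,"gripper":0.43}]'
python3 -m inch '[{"dx":0.017,"dy":0.029,"wz":4.1,"gripper":0.43},{"dx":0.034,"dy":0.058,"wz":8.2,"gripper":0.43},{"dx":0.051,"dy":0.087,"wz":12.3,"gripper":0.43},{"dx":0.068,"dy":0.116,"wz":16.4,"gripper":0.43},{"dx":0.083,"dy":0.146,"wz":20.5,"gripper":0.43}]'
python3 - <<'E'
from h import *
s=manip.read_state();print(s['joints'].round(2),s['eef_pos'].round(1),s['eef_rot'].round(3),s['finger_gap'])
E
```

```text
[-1.4   0.3   1.52 -0.    1.32 -0.07] [ 130.  -534.2  205. ] [-3.141 -0.     0.239] 93.87000710606364validation failed for argument at $[0]...
validation failed for argument at $[0]...
validation failed for argument at $[0]...
validation failed for argument at $[0]...
```

```bash
python3 -m inch --help; python3 -m inch '[{"dx":0.017,"dy":0.029,"dz":0,"wx":0,"wy":0,"wz":4.1,"gripper":0.43},{"dx":0.034,"dy":0.058,"dz":0,"wx":0,"wy":0,"wz":8.2,"gripper":0.43},{"dx":0.051,"dy":0.087,"dz":0,"wx":0,"wy":0,"wz":12.3,"gripper":0.43},{"dx":0.068,"dy":0.116,"dz":0,"wx":0,"wy":0,"wz":16.4,"gripper":0.43},{"dx":0.085,"dy":0.148,"dz":0,"wx":0,"wy":0,"wz":20.5,"gripper":0.43}]'
```

```text
clock: 0.52
eef_pos: [215.4, -385.0, 205.1]
eef_rot: [-3.141, -0.0, 0.6]
wrist_force: [0.7, -1.2, 0.3]
finger_gap: 63.9
finger_force: 0.0invalid input: not JSON, or not a number
```

```bash
python3 -m inch '[{"dx":0.017,"dy":0.029,"dz":0,"wx":0,"wy":0,"wz":4.1,"gripper":0.43},{"dx":0.034,"dy":0.058,"dz":0,"wx":0,"wy":0,"wz":8.2,"gripper":0.43},{"dx":0.051,"dy":0.087,"dz":0,"wx":0,"wy":0,"wz":12.3,"gripper":0.43},{"dx":0.068,"dy":0.116,"dz":0,"wx":0,"wy":0,"wz":16.4,"gripper":0.43},{"dx":0.085,"dy":0.148,"dz":0,"wx":0,"wy":0,"wz":20.5,"gripper":0.43}]' >/dev/null
python3 -m inch '[{"dx":0.017,"dy":0.029,"dz":0,"wx":0,"wy":0,"wz":4.1,"gripper":0.43},{"dx":0.034,"dy":0.058,"dz":0,"wx":0,"wy":0,"wz":8.2,"gripper":0.43},{"dx":0.051,"dy":0.087,"dz":0,"wx":0,"wy":0,"wz":12.3,"gripper":0.43},{"dx":0.068,"dy":0.116,"dz":0,"wx":0,"wy":0,"wz":16.4,"gripper":0.43},{"dx":0.085,"dy":0.148,"dz":0,"wx":0,"wy":0,"wz":20.5,"gripper":0.43}]' >/dev/null
python3 -m inch '[{"dx":0.017,"dy":0.029,"dz":0,"wx":0,"wy":0,"wz":4.1,"gripper":0.43},{"dx":0.034,"dy":0.058,"dz":0,"wx":0,"wy":0,"wz":8.2,"gripper":0.43},{"dx":0.051,"dy":0.087,"dz":0,"wx":0,"wy":0,"wz":12.3,"gripper":0.43},{"dx":0.068,"dy":0.116,"dz":0,"wx":0,"wy":0,"wz":16.4,"gripper":0.43},{"dx":0.083,"dy":0.146,"dz":0,"wx":0,"wy":0,"wz":20.5,"gripper":0.43}]'
python3 - <<'E'
from h import *
s=manip.read_state();print(s['joints'].round(2))
E
```

```text
clock: 1.77
eef_pos: [468.6, 57.3, 205.2]
eef_rot: [-3.141, 0.0, 1.674]
wrist_force: [0.9, -1.0, 0.4]
finger_gap: 40.5
finger_force: 0.0
[ 0.04  0.13  1.73 -0.    1.28 -0.06]
```

```bash
python3 -m inch '[{"dx":0,"dy":0,"dz":-0.04,"wx":0,"wy":0,"wz":0,"gripper":0.43},{"dx":0,"dy":0,"dz":-0.08,"wx":0,"wy":0,"wz":0,"gripper":0.43},{"dx":0,"dy":0,"dz":-0.12,"wx":0,"wy":0,"wz":0,"gripper":0.43},{"dx":0,"dy":0,"dz":-0.15,"wx":0,"wy":0,"wz":0,"gripper":0.43},{"dx":0,"dy":0,"dz":-0.172,"wx":0,"wy":0,"wz":0,"gripper":0.43}]'
python3 -m inch '[{"dx":0,"dy":0.008,"dz":0,"wx":0,"wy":0,"wz":0,"gripper":0.43},{"dx":-0.001,"dy":0.016,"dz":0,"wx":0,"wy":0,"wz":0,"gripper":0.43},{"dx":-0.002,"dy":0.024,"dz":0,"wx":0,"wy":0,"wz":0,"gripper":0.43},{"dx":-0.003,"dy":0.030,"dz":0,"wx":0,"wy":0,"wz":0,"gripper":0.43},{"dx":-0.003,"dy":0.036,"dz":0,"wx":0,"wy":0,"wz":0,"gripper":0.43}]'
python3 - <<'E'
from h import *
crop("scene",180,140,220,165,3,"pics/s1.png")
E
```

```text
clock: 2.18
eef_pos: [466.6, 55.7, 30.5]
eef_rot: [-3.138, -0.0, 1.67]
wrist_force: [-0.1, 0.2, -1.0]
finger_gap: 40.3
finger_force: 0.0
clock: 2.6
eef_pos: [465.7, 92.6, 34.9]
eef_rot: [3.139, 0.0, 1.671]
wrist_force: [0.3, -2.5, 2.5]
finger_gap: 40.2
finger_force: 1.0
```

View pics/s1.png

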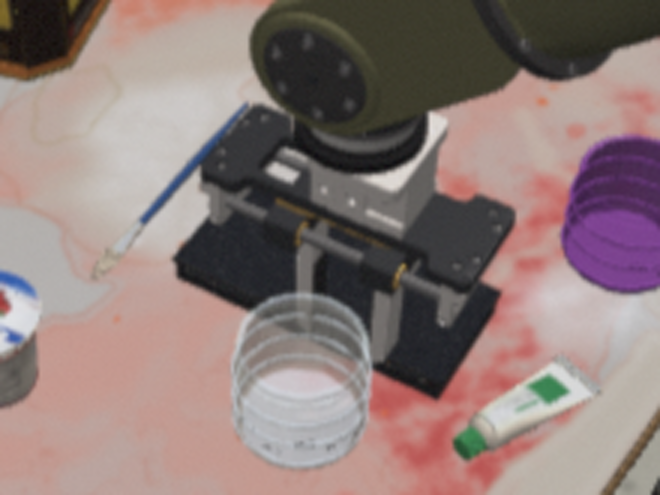

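The jar, at about crop (302,380), is upright and centred on the two fingertips, and it has started to slide. I'll keep pushing.

```bash
python3 -m inch '[{"dx":-0.001,"dy":0.008,"dz":0,"wx":0,"wy":0,"wz":0,"gripper":0.43},{"dx":-0.002,"dy":0.016,"dz":0,"wx":0,"wy":0,"wz":0,"gripper":0.43},{"dx":-0.002,"dy":0.024,"dz":0,"wx":0,"wy":0,"wz":0,"gripper":0.43},{"dx":-0.003,"dy":0.032,"dz":0,"wx":0,"wy":0,"wz":0,"gripper":0.43},{"dx":-0.004,"dy":0.040,"dz":0,"wx":0,"wy":0,"wz":0,"gripper":0.43}]'
python3 -m inch '[{"dx":-0.001,"dy":0.008,"dz":0,"wx":0,"wy":0,"wz":0,"gripper":0.43},{"dx":-0.002,"dy":0.016,"dz":0,"wx":0,"wy":0,"wz":0,"gripper":0.43},{"dx":-0.002,"dy":0.024,"dz":0,"wx":0,"wy":0,"wz":0,"gripper":0.43},{"dx":-0.003,"dy":0.032,"dz":0,"wx":0,"wy":0,"wz":0,"gripper":0.43},{"dx":-0.003,"dy":0.038,"dz":0,"wx":0,"wy":0,"wz":0,"gripper":0.43}]'
python3 -m inch '[{"dx":0,"dy":0.003,"dz":0,"wx":0,"wy":0,"wz":0,"gripper":0.43},{"dx":0,"dy":0.004,"dz":0,"wx":0,"wy":0,"wz":0,"gripper":0.43},{"dx":0,"dy":0.004,"dz":0,"wx":0,"wy":0,"wz":0,"gripper":0.43},{"dx":0,"dy":-0.004,"dz":0,"wx":0,"wy":0,"wz":0,"gripper":0.43},{"dx":0,"dy":-0.014,"dz":0,"wx":0,"wy":0,"wz":0,"gripper":0.43}]'
python3 -m inch '[{"dx":0,"dy":-0.02,"dz":0.02,"wx":0,"wy":0,"wz":0,"gripper":0},{"dx":0,"dy":-0.05,"dz":0.06,"wx":0,"wy":0,"wz":0,"gripper":0},{"dx":0,"dy":-0.08,"dz":0.1,"wx":0,"wy":0,"wz":0,"gripper":0},{"dx":0,"dy":-0.12,"dz":0.13,"wx":0,"wy":0,"wz":0,"gripper":0},{"dx":0.01,"dy":-0.16,"dz":0.15,"wx":0,"wy":0,"wz":0,"gripper":0}]'
```

```text
clock: 3.07
eef_pos: [461.0, 132.4, 33.5]
eef_rot: [-3.142, 0.0, 1.67]
wrist_force: [0.1, -2.7, 2.9]
finger_gap: 40.4
finger_force: 1.6
clock: 3.48
eef_pos: [457.9, 170.5, 33.4]
eef_rot: [-3.141, 0.0, 1.67]
wrist_force: [-0.3, -3.4, 2.8]
finger_gap: 40.3
finger_force: 1.7
clock: 3.9
eef_pos: [457.9, 155.1, 33.2]
eef_rot: [-3.141, -0.0, 1.671]
wrist_force: [-0.8, -0.1, -0.7]
finger_gap: 40.6
finger_force: 0.0
clock: 4.32
eef_pos: [463.4, 17.3, 171.3]
eef_rot: [3.14, 0.0, 1.67]
wrist_force: [0.8, 1.1, 0.6]
finger_gap: 10.3
finger_force: 0.0
```

```bash
python3 -m inch '[{"dx":0.012,"dy":-0.026,"dz":0.006,"wx":0,"wy":0,"wz":0,"gripper":0},{"dx":0.024,"dy":-0.052,"dz":0.012,"wx":0,"wy":0,"wz":0,"gripper":0},{"dx":0.036,"dy":-0.08,"dz":0.018,"wx":0,"wy":0,"wz":0,"gripper":0},{"dx":0.048,"dy":-0.105,"dz":0.024,"wx":0,"wy":0,"wz":0,"gripper":0},{"dx":0.060,"dy":-0.130,"dz":0.030,"wx":0,"wy":0,"wz":0,"gripper":0}]'
python3 -m inch '[{"dx":0,"dy":0,"dz":0,"wx":5,"wy":0.5,"wz":0,"gripper":0},{"dx":0,"dy":0,"dz":0,"wx":10,"wy":1,"wz":0,"gripper":0},{"dx":0,"dy":0,"dz":0,"wx":15,"wy":1.4,"wz":0,"gripper":0},{"dx":0,"dy":0,"dz":0,"wx":20,"wy":1.9,"wz":0,"gripper":0},{"dx":0,"dy":0,"dz":0,"wx":25,"wy":2.4,"wz":0,"gripper":0}]'
python3 -m inch '[{"dx":0,"dy":0,"dz":0,"wx":5,"wy":0.5,"wz":0,"gripper":0},{"dx":0,"dy":0,"dz":0,"wx":10,"wy":1,"wz":0,"gripper":0},{"dx":0,"dy":0,"dz":0,"wx":15,"wy":1.4,"wz":0,"gripper":0},{"dx":0,"dy":0,"dz":0,"wx":20,"wy":1.9,"wz":0,"gripper":0},{"dx":0,"dy":0,"dz":0,"wx":25,"wy":2.4,"wz":0,"gripper":0}]'
python3 - <<'E'
from h import *
from scipy.spatial.transform import Rotation as Ro
s=manip.read_state();print(s['joints'].round(2),Ro.from_euler('xyz',s['eef_rot']).as_matrix().round(3).tolist())
E
```

```text
clock: 4.73
eef_pos: [523.8, -113.5, 199.2]
eef_rot: [-3.142, -0.0, 1.669]
wrist_force: [-0.8, 0.1, -0.8]
finger_gap: 0.3
finger_force: 0.0
clock: 5.15
eef_pos: [523.7, -112.2, 199.4]
eef_rot: [3.138, -0.443, 1.67]
wrist_force: [-0.1, 0.7, -0.3]
finger_gap: 0.4
finger_force: 0.0
clock: 5.57
eef_pos: [523.7, -112.3, 199.2]
eef_rot: [3.135, -0.881, 1.672]
wrist_force: [0.2, -0.3, -0.4]
finger_gap: 0.4
finger_force: 0.0
[-0.59  0.57  1.38  0.66  1.78 -0.75] [[-0.064, 0.995, -0.071], [0.633, 0.096, 0.768], [0.771, 0.004, -0.636]]
```

```bash
python3 -m inch '[{"dx":0,"dy":0,"dz":-0.036,"wx":0,"wy":0,"wz":0,"gripper":0},{"dx":0,"dy":0.01,"dz":-0.072,"wx":0,"wy":0,"wz":0,"gripper":0},{"dx":0,"dy":0.02,"dz":-0.108,"wx":0,"wy":0,"wz":0,"gripper":0},{"dx":0,"dy":0.04,"dz":-0.140,"wx":0,"wy":0,"wz":0,"gripper":0},{"dx":0,"dy":0.05,"dz":-0.165,"wx":0,"wy":0,"wz":0,"gripper":0}]'
python3 -m inch '[{"dx":0,"dy":0.003,"dz":-0.010,"wx":0,"wy":0,"wz":0,"gripper":0},{"dx":0,"dy":0.006,"dz":-0.018,"wx":0,"wy":0,"wz":0,"gripper":0},{"dx":0,"dy":0.012,"dz":-0.024,"wx":0,"wy":0,"wz":0,"gripper":0},{"dx":0,"dy":0.017,"dz":-0.024,"wx":0,"wy":0,"wz":0,"gripper":0},{"dx":0,"dy":0.02,"dz":-0.024,"wx":0,"wy":0,"wz":0,"gripper":0}]'
python3 - <<'E'
from h import *
crop("top",200,150,160,120,5,"pics/t2.png")
print(manip.read_state()['eef_pos'])
E
```

```text
clock: 5.98
eef_pos: [522.7, -60.3, 31.4]
eef_rot: [3.14, -0.878, 1.669]
wrist_force: [-0.2, 0.4, -0.6]
finger_gap: 0.1
finger_force: 0.0
clock: 6.4
eef_pos: [524.5, -41.0, 10.9]
eef_rot: [3.135, -0.876, 1.673]
wrist_force: [0.8, 0.4, 0.3]
finger_gap: 0.5
finger_force: 0.0
[524.53023422 -40.66162618  11.0767867 ]
```

View pics/t2.png

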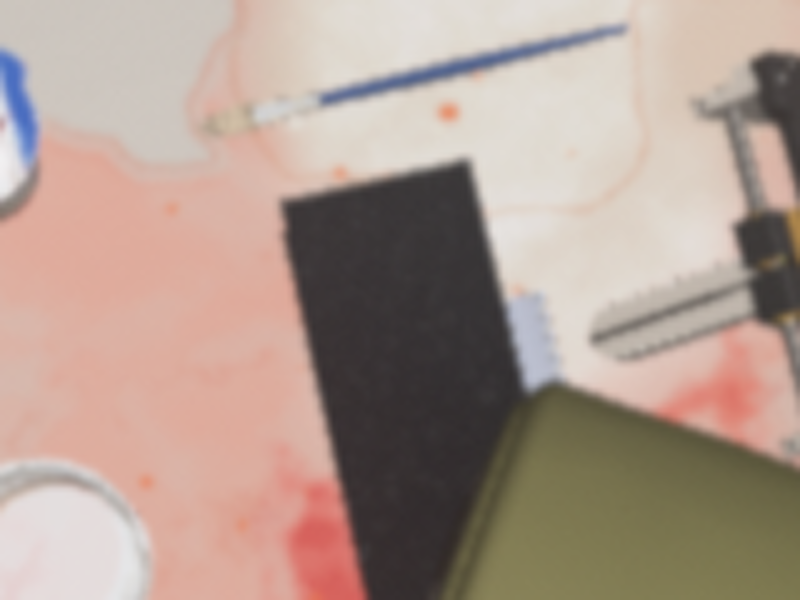

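Run:
```python
from h import *
print(ray("top",200+551/5,150+335/5,24),ray("top",200+590/5,150+335/5,17),proj("top",[524,-35.6,17]), ray("top",200+543/5,150+293/5,24))
```

```text
[528.28876885 -20.44866417  24.        ] [527.15249761 -38.81489902  17.        ] [316.8187107  218.51907688] [548.16871666 -19.64262288  24.        ]
```

```bash
python3 -m inch '[{"dx":-0.001,"dy":0.005,"dz":-0.002,"wx":0,"wy":0,"wz":0,"gripper":0},{"dx":-0.001,"dy":0.010,"dz":-0.002,"wx":0,"wy":0,"wz":0,"gripper":0},{"dx":-0.001,"dy":0.015,"dz":-0.002,"wx":0,"wy":0,"wz":0,"gripper":0},{"dx":-0.001,"dy":0.019,"dz":-0.002,"wx":0,"wy":0,"wz":0,"gripper":0},{"dx":-0.001,"dy":0.023,"dz":-0.002,"wx":0,"wy":0,"wz":0,"gripper":0}]'
python3 - <<'E'
from h import *
s=manip.read_state();print(s['eef_pos'],s['wrist_force'])
crop("top",200,150,160,120,5,"pics/t3.png")
E
```

```text
clock: 6.87
eef_pos: [523.1, -17.5, 8.2]
eef_rot: [3.137, -0.877, 1.672]
wrist_force: [0.7, -0.1, 0.3]
finger_gap: 0.5
finger_force: 0.0
[523.13163173 -17.46041517   8.17806394] [ 0.66881087 -0.13360072  0.30534747]
```

View pics/t3.png

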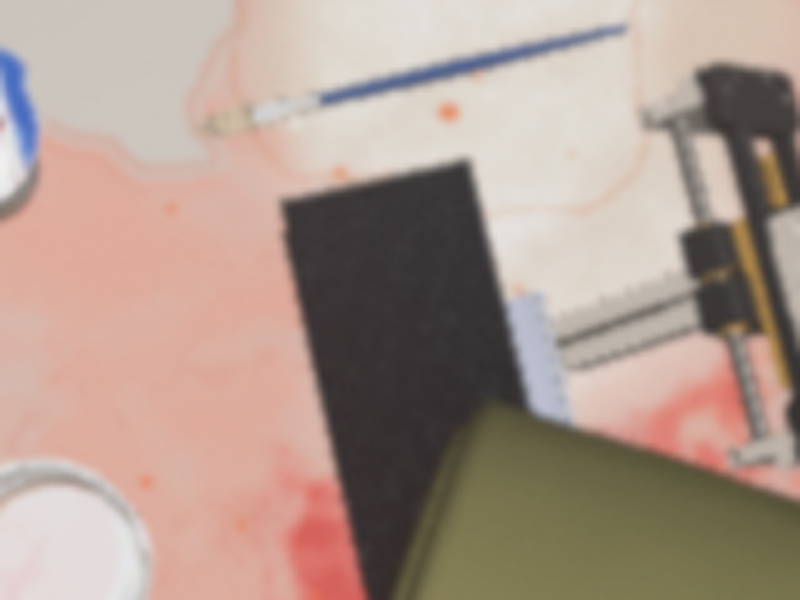

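```bash
python3 -m inch '[{"dx":0,"dy":0,"dz":0.005,"wx":0,"wy":0,"wz":0,"gripper":0},{"dx":0,"dy":0.0004,"dz":0.012,"wx":0,"wy":0,"wz":0,"gripper":0},{"dx":0,"dy":0.0016,"dz":0.020,"wx":0,"wy":0,"wz":0,"gripper":0},{"dx":0,"dy":0.0035,"dz":0.028,"wx":0,"wy":0,"wz":0,"gripper":0},{"dx":-0.0005,"dy":0.006,"dz":0.036,"wx":0,"wy":0,"wz":0,"gripper":0}]'
python3 - <<'E'
from h import *
crop("scene",180,130,220,165,3,"pics/s2.png")
E
```

```text
clock: 7.33
eef_pos: [522.8, -12.0, 45.1]
eef_rot: [3.136, -0.876, 1.672]
wrist_force: [0.1, -0.0, -0.2]
finger_gap: 0.3
finger_force: 0.1
```

View pics/s2.png

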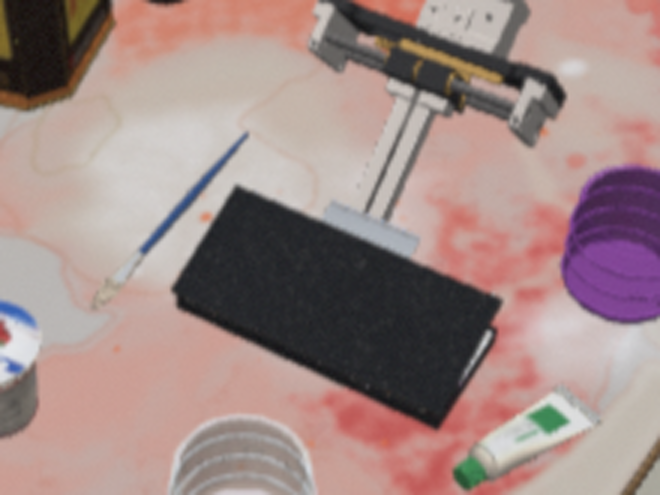

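The lid is up by about 20° on the fingertips, with the lip at crop (370,228). The jar stands well clear at (245,460), and the tin hasn't moved. I'll continue along the arc.

```bash
python3 -m inch '[{"dx":0,"dy":0.004,"dz":0.009,"wx":0,"wy":0,"wz":0,"gripper":0},{"dx":-0.001,"dy":0.0098,"dz":0.0194,"wx":0,"wy":0,"wz":0,"gripper":0},{"dx":-0.0015,"dy":0.016,"dz":0.028,"wx":0,"wy":0,"wz":0,"gripper":0},{"dx":-0.002,"dy":0.022,"dz":0.035,"wx":0,"wy":0,"wz":0,"gripper":0},{"dx":-0.003,"dy":0.029,"dz":0.041,"wx":0,"wy":0,"wz":0,"gripper":0}]'
python3 -m inch '[{"dx":-0.001,"dy":0.009,"dz":0.0075,"wx":0,"wy":0,"wz":0,"gripper":0},{"dx":-0.002,"dy":0.0188,"dz":0.013,"wx":0,"wy":0,"wz":0,"gripper":0},{"dx":-0.003,"dy":0.030,"dz":0.018,"wx":0,"wy":0,"wz":0,"gripper":0},{"dx":-0.004,"dy":0.039,"dz":0.021,"wx":0,"wy":0,"wz":0,"gripper":0},{"dx":-0.0045,"dy":0.046,"dz":0.0235,"wx":0,"wy":0,"wz":0,"gripper":0}]'
python3 - <<'E'
from h import *
crop("scene",180,110,220,165,3,"pics/s3.png")
E
```

```text
clock: 7.8
eef_pos: [519.7, 17.7, 86.1]
eef_rot: [3.136, -0.876, 1.673]
wrist_force: [0.0, -0.1, 0.0]
finger_gap: 0.8
finger_force: 0.1
clock: 8.22
eef_pos: [514.8, 64.3, 108.9]
eef_rot: [3.138, -0.877, 1.673]
wrist_force: [-0.7, 0.1, -0.2]
finger_gap: 0.5
finger_force: 0.1
```

View pics/s3.png

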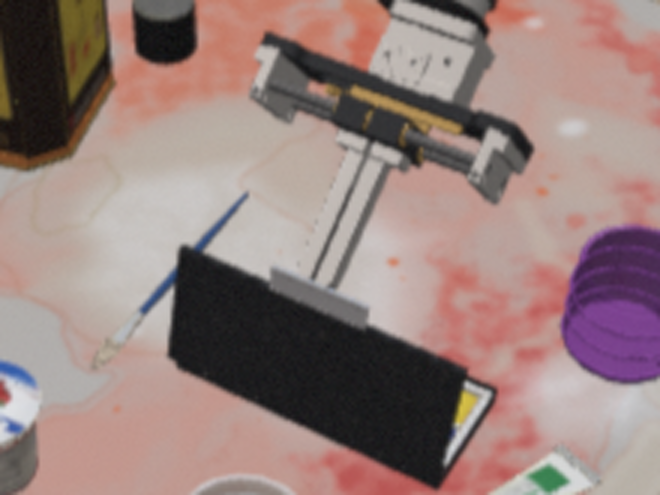

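The lid is nearly upright at about 75–80°, with the fingertips still in the corner under the lip at (320,290). Next I'll push it past upright slowly and then back off.

```bash
python3 -m inch '[{"dx":-0.0005,"dy":0.007,"dz":0.0015,"wx":0,"wy":0,"wz":0,"gripper":0},{"dx":-0.001,"dy":0.014,"dz":0.0025,"wx":0,"wy":0,"wz":0,"gripper":0},{"dx":-0.002,"dy":0.021,"dz":0.003,"wx":0,"wy":0,"wz":0,"gripper":0},{"dx":-0.0025,"dy":0.027,"dz":0.003,"wx":0,"wy":0,"wz":0,"gripper":0},{"dx":-0.003,"dy":0.033,"dz":0.003,"wx":0,"wy":0,"wz":0,"gripper":0}]'
python3 -m inch '[{"dx":-0.0005,"dy":0.004,"dz":0,"wx":0,"wy":0,"wz":0,"gripper":0},{"dx":-0.001,"dy":0.008,"dz":0,"wx":0,"wy":0,"wz":0,"gripper":0},{"dx":-0.001,"dy":0.01,"dz":0,"wx":0,"wy":0,"wz":0,"gripper":0},{"dx":-0.001,"dy":0.01,"dz":0.001,"wx":0,"wy":0,"wz":0,"gripper":0},{"dx":0,"dy":0.004,"dz":0.005,"wx":0,"wy":0,"wz":0,"gripper":0}]'
python3 -m inch '[{"dx":0,"dy":-0.01,"dz":0.01,"wx":0,"wy":0,"wz":0,"gripper":0},{"dx":0,"dy":-0.03,"dz":0.025,"wx":0,"wy":0,"wz":0,"gripper":0},{"dx":0,"dy":-0.06,"dz":0.045,"wx":0,"wy":0,"wz":0,"gripper":0},{"dx":0,"dy":-0.09,"dz":0.06,"wx":0,"wy":0,"wz":0,"gripper":0},{"dx":0,"dy":-0.12,"dz":0.08,"wx":0,"wy":0,"wz":0,"gripper":0}]'
python3 -m inch '[{"dx":0,"dy":-0.02,"dz":0.01,"wx":0,"wy":0,"wz":0,"gripper":0},{"dx":0,"dy":-0.05,"dz":0.02,"wx":0,"wy":0,"wz":0,"gripper":0},{"dx":0,"dy":-0.08,"dz":0.03,"wx":0,"wy":0,"wz":0,"gripper":0},{"dx":0,"dy":-0.1,"dz":0.04,"wx":0,"wy":0,"wz":0,"gripper":0},{"dx":0,"dy":-0.1,"dz":0.04,"wx":0,"wy":0,"wz":0,"gripper":0}]'
python3 - <<'E'
from h import *
a=manip.camera("scene")[130:330,130:420]; b=manip.camera("top")[150:310,150:382]
cv2.imwrite("pics/f1.png",np.vstack([cv2.resize(a,(435,300),interpolation=2),cv2.resize(b,(435,300),interpolation=2)]))
E
```

```text
clock: 8.68
eef_pos: [511.9, 96.6, 111.4]
eef_rot: [3.138, -0.877, 1.672]
wrist_force: [0.0, -0.7, 0.5]
finger_gap: 0.4
finger_force: 0.0
clock: 9.1
eef_pos: [511.7, 100.4, 116.3]
eef_rot: [3.139, -0.877, 1.672]
wrist_force: [-0.4, -0.3, -0.2]
finger_gap: 0.7
finger_force: 0.0
clock: 9.52
eef_pos: [511.6, -21.9, 197.3]
eef_rot: [3.139, -0.877, 1.671]
wrist_force: [0.4, -0.1, 1.2]
finger_gap: 0.1
finger_force: 0.0
clock: 9.93
eef_pos: [512.2, -124.1, 238.2]
eef_rot: [3.134, -0.874, 1.671]
wrist_force: [-0.8, -0.1, 0.6]
finger_gap: 0.5
finger_force: 0.0
```

View pics/f1.png

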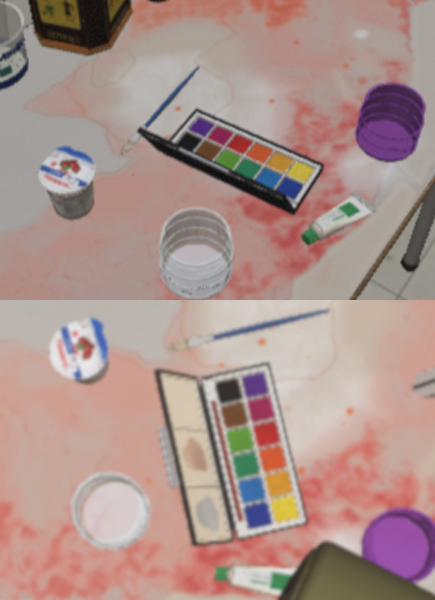

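The tin lies fully open, leaning back on its hinge stop and touching nothing. The jar is upright and well clear behind it, and the brush, tube and pot haven't been disturbed.

```bash
python3 -c "
from cell import manip
print(manip.sign_off())"
```

```text
the job is handed in; nothing more can be done
None
```

The job is handed in at about 10 s of the 51 s: I slid the jar upright about 85 mm back from the tin, then pushed the lid over, and it rests fully open by its own weight with nothing else disturbed.

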